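Charge the polisher with stones and lay its clamp bar

TASK

Use the scoop to carry at least three of the five ceramic polishing stones from the steel trough into the polisher's bowl; do not touch the stones with the robot itself, and leave none outside the bowl and the trough. Set the scoop down flat and upright on the bench, then lay the clamp bar level and centred across the bowl so that it rests down in both forks. Leave the other things on the bench where they are.

Things in the scene. Friction and masses are not known exactly. Their poses are not given: they have to be found in the camera images.
- tray: Fixed steel trough, a long narrow open tray 250 x 106 mm outside, 240 x 96 mm inside, walls 5 mm thick, 42 mm high, floor 8 mm thick. Origin: centre of its underside; x runs along it towards the end where the stones lie; they start on the floor between x = -5 mm and the end wall, the rest of the -x half is empty. z up.
- scoop: Loose copper scoop with wooden handle, flat on the bench, 165 mm long, 0.14 kg. Flat pan 90 mm long, 86 mm wide outside, floor 2 mm thick, bevelled at the open front (+x); side walls 2.5 mm thick, 31 mm high, ending 32 mm short of the lip, back wall 35 mm high. Origin: centre of the pan's underside (front lip at x = +45 mm, back at -45 mm); x points from handle to open lip, z up.
- scoop_grip (a point): Point on the scoop's handle where it is best held, at (-65, 0, 72) mm in the scoop's frame, axes as the scoop's. The handle here is a level bar 20 mm wide (y) and 24 mm high (z 60 to 84 mm), running from x = -120 to -45 mm, and is free below.
- polisher: Fixed bench polisher: round open bowl, 140 mm across at the rim, wall 4 mm, rim 85 mm above the bench, inner floor at 29 mm. At x = +84 and -84 mm stand forked posts (16 mm in x, 44 mm in y); each fork is a notch open upwards, 30 mm wide in y, floor at 95 mm, cheeks up to 113 mm. Origin: on the bowl's axis at bench level; x runs from post to post, z up.
- bar: Loose steel clamp bar flat on the bench, 200 mm long (x), 20 mm wide (y), 12 mm thick, 0.25 kg; in the middle of its top a black grip block 40 mm (x) x 24 mm (y), z 12 to 48 mm. Origin: centre of its underside; z up. Either way round is right; seated in the forks its origin is 95 mm above the bench.
- bar_grip (a point): Middle of the bar's grip block, 34 mm above the bar's underside, axes as the bar's.
- stone1: Glazed white ceramic polishing stone 1 of five alike: a chunky rounded pebble 31 mm across and 22 mm thick, about 25 g, slippery. Origin: its centre; z is its short axis.
- stone2: Glazed white ceramic polishing stone 2 of five alike: a chunky rounded pebble 31 mm across and 22 mm thick, about 25 g, slippery. Origin: its centre; z is its short axis.
- stone3: Glazed white ceramic polishing stone 3 of five alike: a chunky rounded pebble 31 mm across and 22 mm thick, about 25 g, slippery. Origin: its centre; z is its short axis.
- stone4: Glazed white ceramic polishing stone 4 of five alike: a chunky rounded pebble 31 mm across and 22 mm thick, about 25 g, slippery. Origin: its centre; z is its short axis.
- stone5: Glazed white ceramic polishing stone 5 of five alike: a chunky rounded pebble 31 mm across and 22 mm thick, about 25 g, slippery. Origin: its centre; z is its short axis.
- pliers: Bystander: flat pliers with two handles, 190 mm long, 12 mm high. Origin: on its underside or axis. To be left where it is.
- spool: Bystander: metal wire spool standing on its end, 48 mm across, 55 mm high. Origin: on its underside or axis. To be left where it is.
- tin: Bystander: shallow open brass tin, 120 x 80 x 24 mm. Origin: on its underside or axis. To be left where it is.
- jar: Bystander: glass jar with a lid, 72 mm across, 85 mm high. Origin: on its underside or axis. To be left where it is.
- block: Bystander: wooden soldering block, 90 x 70 x 28 mm, a small steel disc on top. Origin: on its underside or axis. To be left where it is.
- bench_brush: Bystander: bench brush lying flat, 170 mm long. Origin: on its underside or axis. To be left where it is.
Things that resemble listed ones, but are neither listed nor needed, are in the scene too. Leave any red look-alike of the stone1 alone. Leave any pink look-alike of the scoop alone.

How it is judged:
By the outcome, as a careful person would: the job done as asked, in the order asked, and still so for the second after the job is handed in, with the robot touching nothing.
It also fails if it takes over 72 s, if anything falls off the work surface, if the arm or the gripper's body presses on something with over 40 N, if the wrist force passes 120 N, or if a joint passes its speed limit or range.

ROBOT

A 6-joint arm with a two-finger parallel gripper is mounted at the origin on the work surface. World frame = base frame: x ahead of the robot, y to its left, z up, the work surface at z = 0. Lengths are in mm, angles in rad, forces in N, time in s.
With the tool pointing down it reaches from about 325 to 850 mm from the base axis. Payload 4.4 kg.
Tool frame: the origin (TCP) lies at the very end of the fingers, on their centre line; the grasp point (between the pads) lies 19 mm behind it (manip.hold_point_z is the distance from the TCP to the grasp point, in mm); z points along the fingers, y is the line along which they close (so a half turn about z gives the same grasp; the last joint's range is limited). The gripper opens to 94 mm and grips with 3 to 60 N. Pads are 16 mm wide; open, the fingers measure 119 mm over their backs; the gripper's body (75 mm by 177 mm) begins 78 mm behind the grasp point.
Start: joints at [1.107, 0.207, 1.542, -0, 1.393, -0.15], TCP at [177.498, 546.92, 205.447] pointing down, gripper open.
Joint ranges: [-2.73, 2.73], [-0.86, 2.22], [0.23, 2.46], [-1.11, 4.25], [0.08, 2.63], [-2.82, 2.82]. Speed limits (rad/s): [2.79, 2.79, 3.14, 3.14, 3.14, 3.14].

INTERFACE

Orientations are given as a unit quaternion [x, y, z, w].
In Python, from plant import manip gives the robot as it stands.
- The arm moves only by the shell command python3 -m handwheel 'ROWS' [FORCE]. ROWS is JSON, a list of rows, each a list of 3 entries, a list of its own where there are three numbers: the shift along the tool's x, y, z in units of 25 mm (1.0 is 25 mm), then the turn, a rotation vector about the tool's x, y, z in units of 5 degrees (1.0 is 5 degrees), then the opening, from -1 (shut) to 1 (fully open). In form: [[[dx, dy, dz], [rx, ry, rz], grip], ...]. A call has 1 to 5 rows; each row shifts and turns the commanded pose from where the row before left it, along the tool's axes as they then stand; what a row does not reach is not made up. A row lasts 1/12 s, in which the tool goes at most 41.7 mm and 7.16 degrees, less where a joint would pass 70% of its speed; a pose out of reach is approached as far as the arm can. A call with a number of a shift or a turn outside -1 to 1 is refused whole. A call with a gripper value outside its range is refused whole. The fingers move at their own pace and stop on an object; FORCE is the grip in N (left out, the last holds). Time passes only in rows, so rows that do not move let the fingers close. It gives the time, the measured TCP pose, the force, the opening and the grip force at its end, in the units of the state.
- manip.read_state(): the state, without advancing time (a new reading comes with each control period).
- manip.grab_frame(name): name is "scene" or "top" or "wrist"; returns a dict with "image" (384x512x3 uint8, red, green, blue), "depth" (384x512 float32, mm along the optical axis (not along the pixel's ray), 0 where there is no reading), "intrinsics" (3x3 intrinsics, pixels), "D" ([k1, k2, p1, p2, k3] as OpenCV has them; the pictures are not rectified), "T" (4x4, takes a point from camera to world coordinates); the wrist camera has in their place "T_tool_cam" (4x4, takes a point from camera to tool coordinates, whose origin is the TCP and whose axes are the flange's). Camera axes: x right, y up, looking along -z (the intrinsics and any distortion apply to the point x, -y, -z); pixel columns grow to the right and rows downward; lengths in mm; the calibration is good to about 2 mm. A picture is of the moment at which its call begins: read the wrist's pose just before it.
- manip.sign_off(): hands the job in; it is judged then, once.
The state is a dict: "time": time; "joint_positions": joint angles; "qvel": joint speeds; "tau": joint torques, N m; "position": TCP position; "tcp_rot": TCP orientation; "ft_force": force on the tool from outside, world axes, zero at the start; "wrist_torque": the same for the moment, N m; "grip_width": opening from 0.0 (shut) to 1.0 (fully open); "finger_force": force on a finger pad.
Only numpy, scipy, OpenCV 4.12 (cv2) and the standard library are available. Lean on these libraries where they do the work, as an engineer would, in place of code of your own. Each camera call takes 0.05 s, during which the arm holds its last target. There are 200 camera calls.

## Working session

There is one attempt and no reset: what is moved stays moved. The work goes in short steps, Python scripts to look and compute and a shell command to move; the robot and the scene stay as the last step left them, time stands still between calls to the robot, and variables do not carry over. Pictures are saved under pics/ and viewed, at most 10 in all, crops included, and the job is handed in when it is done.

```bash
ls; mkdir -p pics
python3 - <<'E'
from plant import manip
import cv2,numpy as np
for n in ("top","scene"):
    f=manip.grab_frame(n); cv2.imwrite(f"pics/{n}0.png",cv2.resize(f["image"][:,:,::-1],(800,600),interpolation=cv2.INTER_CUBIC))
    np.savez(f"{n}0.npz",**f)
    print(n,f["intrinsics"],f["D"],f["T"])
print(manip.read_state())
E
```

```text
pics
top [[450.91403348   0.         255.14255196]
 [  0.         450.91403348 189.58731492]
 [  0.           0.           1.        ]] [-0.06397386  0.          0.          0.          0.        ] [[ 3.39776611e-02  9.73444269e-01 -2.26388547e-01  2.03313562e+02]
 [-9.99419562e-01  3.36522323e-02 -5.29782316e-03  2.60242369e+01]
 [ 2.46134437e-03  2.26437150e-01  9.74022669e-01  1.46526672e+03]
 [ 0.00000000e+00  0.00000000e+00  0.00000000e+00  1.00000000e+00]]
scene [[440.2765366    0.         251.6936369 ]
 [  0.         440.2765366  182.76316316]
 [  0.           0.           1.        ]] [0.01810641 0.         0.         0.         0.        ] [[ 6.56455530e-01 -6.31439156e-01  4.12735664e-01  9.85020254e+02]
 [ 7.54300451e-01  5.42295676e-01 -3.70062467e-01 -3.94927190e+02]
 [ 9.84716609e-03  5.54256251e-01  8.32287836e-01  1.03208566e+03]
 [ 0.00000000e+00  0.00000000e+00  0.00000000e+00  1.00000000e+00]]
{'time': 0.1, 'joint_positions': array([ 1.10650247e+00,  2.07337200e-01,  1.54278773e+00, -1.08324803e-06,
        1.39349627e+00, -1.50515160e-01]), 'qvel': array([ 0.00032548, -0.00156984, -0.00322021,  0.00086793,  0.00147709,
       -0.00152639]), 'tau': array([ 9.45717420e-05, -3.71864033e+01, -2.82294059e+01,  7.02183042e-02,
        3.11705202e-02, -5.14650799e-05]), 'position': array([177.17013261, 546.2680088 , 204.41663069]), 'tcp_rot': array([ 1.56246344e-01,  9.87717597e-01, -9.66885408e-04, -3.06395982e-04]), 'ft_force': array([-0.82032871, -0.26021836,  0.57168246]), 'wrist_torque': array([-0.06203031, -0.04994879,  0.03364708]), 'finger_force': 0.0, 'grip_width': 1.000587556201856}
```

View pics/top0.png

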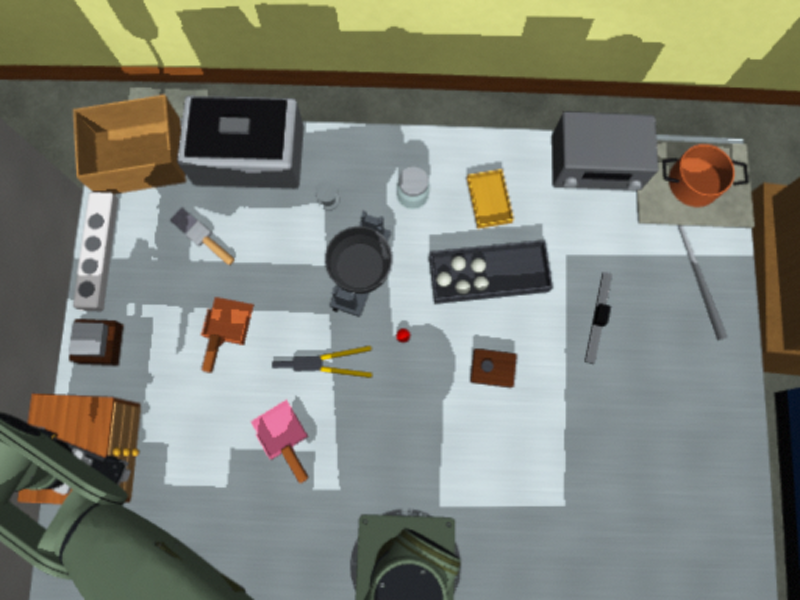

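View pics/scene0.png

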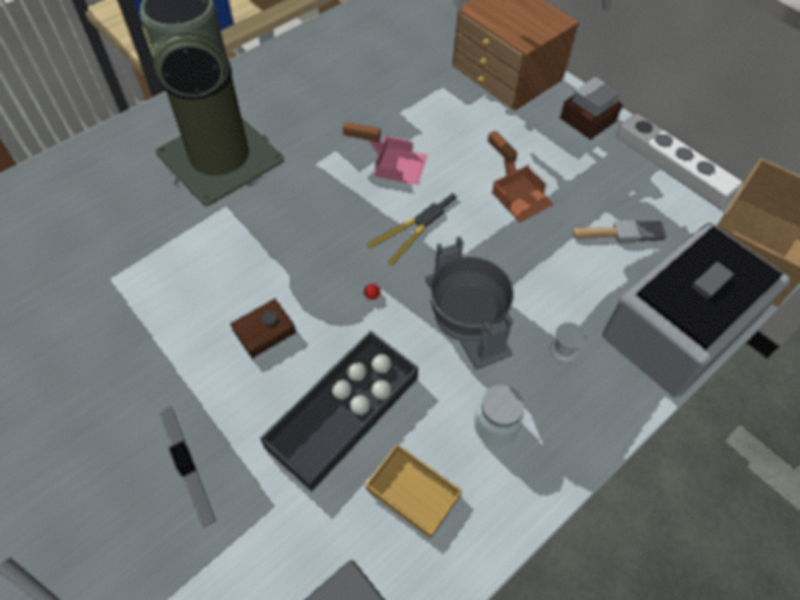

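The top picture shows two scoops, copper at (228,322) and pink at (280,430). The copper one fits the description, and the pink one is the look-alike. The trough is at (490,270) with white stones at its left end, and the red look-alike stone is at (403,335). The polisher is at (358,260), with posts at (372,225) and (347,300). The bar is at (598,318).

```bash
cat > h.py <<'E'
import numpy as np, cv2
from scipy.spatial.transform import Rotation as R
def cloud(f,T=None):
    T=f["T"] if T is None else T
    h,w=f["depth"].shape
    u,v=np.meshgrid(np.arange(w,dtype=np.float32),np.arange(h,dtype=np.float32))
    p=cv2.undistortPoints(np.stack([u,v],-1).reshape(-1,1,2),f["intrinsics"],f["D"]).reshape(h,w,2)
    d=f["depth"]; c=np.stack([p[...,0]*d,-p[...,1]*d,-d,np.ones_like(d)],-1)
    P=(c@T.T)[...,:3]; P[d==0]=np.nan
    return P
def rect(xy):
    r=cv2.minAreaRect(xy.astype(np.float32)); b=cv2.boxPoints(r); e1=b[1]-b[0]; e2=b[2]-b[1]
    e=e1 if np.linalg.norm(e1)>np.linalg.norm(e2) else e2
    return np.round(r[0],1),np.round(sorted(r[1])[::-1],1),round(float(np.degrees(np.arctan2(e[1],e[0]))),2)
E
python3 - <<'E'
import numpy as np,cv2
from h import *
for n in("top","scene"):
    f=dict(np.load(n+"0.npz")); P=cloud(f); I=f["image"].astype(int)
    X,Y,Z=P[...,0],P[...,1],P[...,2]
    if n=="top":
        k=.64
        for nm,u,v in [("scoop",228,322),("handle",208,360),("tray",490,270),("pol",358,260),("bar",598,318),("bench",400,420),("bench2",650,400)]:
            print(nm,P[int(v*k),int(u*k)].round(1))
        c=P[int(270*k),int(490*k)];pc=P[int(260*k),int(358*k)];bc=P[int(318*k),int(598*k)];sc=P[int(322*k),int(228*k)]
    def box(c,r): return (abs(X-c[0])<r)&(abs(Y-c[1])<r)
    m=box(c,150)&(Z>38)&(Z<50)&(Y<c[1]+140); print(n,"tray",m.sum(),rect(P[m][:,:2]))
    m=box(bc,120)&(Z>7)&(Z<60); print("bar",m.sum(),rect(P[m][:,:2]))
    g=m&(Z>35); print(" grip",P[g].mean(0).round(1),rect(P[g][:,:2]), np.nanmax(P[g][:,2]))
    g=m&(Z<20); print(" bar z",np.median(P[g][:,2]))
    m=box(pc,130)&(Z>78)&(Z<92); print("rim",m.sum(),[np.round(a,1) for a in cv2.minEnclosingCircle(P[m][:,:2].astype(np.float32))[:2]])
    m=box(pc,130)&(Z>106)&(Z<125); q=P[m]
    if len(q):
        _,l,ce=cv2.kmeans(q[:,:2].astype(np.float32),2,None,(3,50,.1),5,cv2.KMEANS_PP_CENTERS)
        for i in(0,1): print(" post",(l==i).sum(),ce[i].round(1),rect(q[l[:,0]==i][:,:2]),q[l[:,0]==i][:,2].max())
    m=box(sc,160)&(Z>55)&(Z<100); print("handle",m.sum(),rect(P[m][:,:2]),np.median(P[m][:,2]))
    cp=box(sc,75)&(I[...,0]>I[...,1]*1.5)&(Z<50)&(Z>-5); print("pan",cp.sum(),rect(P[cp][:,:2]))
    im=f["image"]
    w=box(c,150)&(I.min(-1)>130)&(Z<38); nl,lab,st,ce=cv2.connectedComponentsWithStats(w.astype(np.uint8))
    for i in range(1,nl):
        if st[i,4]>15: print(" stone",st[i,4],np.nanmean(P[lab==i],0).round(1))
f=dict(np.load("top0.npz"));a=f["image"][170:320,110:310,::-1];b=f["image"][130:210,200:400,::-1]
cv2.imwrite("pics/crop1.png",cv2.resize(np.vstack([a,b])[:,:],None,fx=2.6,fy=2.6,interpolation=cv2.INTER_CUBIC))
E
```

```text
scoop [474.9 396.8   2.7]
handle [382.8 406.6  85.4]
tray [ 609.5 -158.     6.9]
pol [614.1 123.   29.8]
bar [ 503.1 -377.2   45.3]
bench [285.4  22.5   1.6]
bench2 [ 340.7 -500.5   -8.4]
top tray 263 (array([ 658.7, -148.9]), array([247.9, 227.4]), -82.62)
bar 509 (array([ 513. , -374.9]), array([241.6, 208.2]), 87.48)
 grip [ 533.1 -356.8   43.8] (array([ 548.3, -329.3]), array([177.3,  55. ]), 54.38) 52.346723002502586
 bar z 10.736974526661925
rim 249 [array([601.2, 117.2]), np.float64(93.5)]
 post 26 [681.4  93.7] (array([682.5,  93.1]), array([43.7, 16.6]), 73.45) 115.73357724223933
 post 28 [522.  142.5] (array([521.4, 142.5]), array([45.2, 16.1]), 72.08) 116.02810293158109
handle 188 (array([397.1, 406.9]), array([75. , 22.6]), -9.04) 82.38526619993263
pan 648 (array([475.1, 393. ]), array([95.6, 88. ]), -8.96)
 stone 4535 [ 595.3 -155.7   -1.3]
 stone 54 [613.8 -90.   25.3]
 stone 56 [ 611.5 -132.8   25.6]
 stone 55 [578.4 -59.9  25.9]
 stone 42 [ 573.9 -138.2   26.3]
 stone 37 [ 565.8 -100.5   26.8]
scene tray 582 (array([ 662.1, -148.6]), array([251. , 226.8]), -82.05)
bar 980 (array([ 528.8, -323.9]), array([202.3, 162. ]), -10.99)
 grip [ 540.  -357.3   43.4] (array([ 557.8, -336.2]), array([166.4,  60.1]), 61.26) 50.90313507842575
 bar z 9.861514488302305
rim 432 [array([604.6, 117.6]), np.float64(93.7)]
 post 41 [524.4 141.6] (array([525., 142.]), array([44.1, 16.3]), 73.43) 113.90471502190962
 post 43 [685.3  94. ] (array([684.5,  94. ]), array([45.3, 15.6]), 73.51) 116.25024134628927
handle 210 (array([401.9, 403.1]), array([75.2, 23.4]), -9.84) 79.85062331132781
pan 725 (array([478.5, 392.4]), array([93.7, 90.6]), -9.05)
 stone 4450 [ 570.8 -214.9   -1.5]
 stone 77 [584.7 -63.5  26.7]
 stone 66 [ 570.6 -103.2   27.2]
 stone 1324 [717.4 -57.4  -0.8]
 stone 73 [ 579.2 -141.6   26.7]
 stone 81 [620.5 -93.9  26.8]
 stone 82 [ 618.2 -135.9   26.6]
```

View pics/crop1.png

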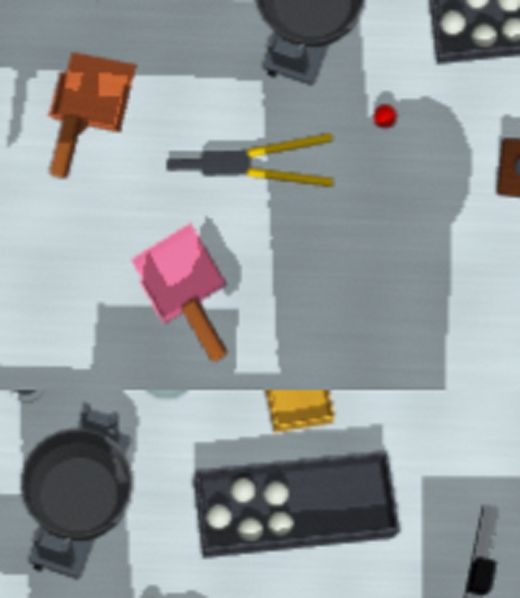

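The crop confirms it: the copper scoop with the wooden handle is at (92,92), the pink look-alike at (180,270), and the red stone at (384,116). I'll leave those two alone and refine the trough and bar fits with tighter masks.

Run:
```python
from h import *
for n in("top","scene"):
    f=dict(np.load(n+"0.npz")); P=cloud(f); I=f["image"].astype(int); X,Y,Z=np.moveaxis(P,-1,0)
    def big(m,seed):
        nl,lab,st,ce=cv2.connectedComponentsWithStats(m.astype(np.uint8)); 
        best=min((i for i in range(1,nl) if st[i,4]>8),key=lambda i:np.min(np.hypot(*(P[lab==i][:,:2]-seed).T)) -.001*st[i,4]); return P[lab==best]
    m=(abs(X-612)<85)&(abs(Y+150)<145)&(Z>36)&(Z<50)&(I.max(-1)<110)
    print(n,"tray",m.sum(),rect(P[m][:,:2]),np.median(P[m][:,2]))
    m=(abs(X-505)<125)&(abs(Y+375)<60)&(Z>6)&(Z<60)&(I.max(-1)<170); q=big(m,(505,-378)); print("bar",len(q),rect(q[:,:2]),np.ptp(q[:,:2],axis=0))
    g=q[q[:,2]>38]; print("grip",len(g),rect(g[:,:2]),np.median(g[:,2]))
    m=(abs(X-603)<75)&(abs(Y-118)<75)&(Z>78)&(Z<92); q=P[m][:,:2]; q=q[np.hypot(*(q-[603,118]).T)<74]
    A=np.c_[2*q,np.ones(len(q))]; s=np.linalg.lstsq(A,(q**2).sum(1),rcond=None)[0]; print("bowl",s[:2].round(1),np.sqrt(s[2]+s[0]**2+s[1]**2).round(1))
```

```text
top tray 299 (array([ 599.8, -156.1]), array([247.3, 107.3]), -82.02) 40.37232625006027
bar 398 (array([ 511.9, -391. ]), array([200.8,  25.4]), -13.69) [197.41226606  61.38759056]
grip 99 (array([ 511.8, -390.7]), array([41. , 25.1]), -10.96) 45.79424756862318
bowl [601.6 118.1] 67.4
scene tray 543 (array([ 604.1, -157.7]), array([248.9, 104.8]), -81.99) 40.13645300690234
bar 766 (array([ 515.6, -391.3]), array([202.1,  23.7]), -12.53) [199.80223849  62.06718972]
grip 189 (array([ 517.7, -391.9]), array([41.5, 23.5]), -12.53) 45.28390556609577
bowl [604.6 117.6] 67.4
```

```bash
for i in 1 2 3 4 5 6; do python3 -m handwheel '[[[0,0,0],[0,0,1],1],[[0,0,0],[0,0,1],1],[[0,0,0],[0,0,1],1],[[0,0,0],[0,0,1],1],[[0,0,0],[0,0,1],1]]' 60 | tail -c 400; [ $i = 1 ] && true; done
```

```text
time: 0.52
position: [177.3, 546.5, 204.8]
tcp_rot: [0.368, 0.93, -0.001, -0.0]
ft_force: [-0.2, -0.6, -0.3]
grip_width: 1.0
finger_force: 0.0
time: 0.93
position: [177.3, 546.5, 204.8]
tcp_rot: [0.561, 0.828, -0.001, 0.0]
ft_force: [0.0, -0.1, 0.3]
grip_width: 1.003
finger_force: 0.0
time: 1.35
position: [177.3, 546.5, 204.8]
tcp_rot: [0.727, 0.687, -0.001, 0.0]
ft_force: [-0.9, 0.5, -0.1]
grip_width: 0.998
finger_force: 0.0
time: 1.77
position: [177.3, 546.5, 204.8]
tcp_rot: [0.858, 0.513, -0.001, 0.0]
ft_force: [0.4, 0.6, 0.2]
grip_width: 1.004
finger_force: 0.0
time: 2.18
position: [177.3, 546.5, 204.7]
tcp_rot: [0.949, 0.315, -0.0, 0.0]
ft_force: [-0.2, -0.6, 0.8]
grip_width: 1.0
finger_force: 0.0
time: 2.6
position: [177.3, 546.5, 204.8]
tcp_rot: [0.995, 0.103, -0.0, 0.001]
ft_force: [0.6, -0.1, 0.4]
grip_width: 1.003
finger_force: 0.0
```

```bash
python3 -m handwheel '[[[0,0,0],[0,0,0.84],1],[[0,0,0],[0,0,0.84],1],[[0,0,0],[0,0,0.84],1],[[0,0,0],[0,0,0.84],1],[[0,0,0],[0,0,0.84],1]]' | head -3
python3 -m handwheel '[[[0.95,0.38,0.05],[0,0,0],1],[[0.95,0.38,0.05],[0,0,0],1],[[0.95,0.38,0.05],[0,0,0],1],[[0.95,0.38,0.05],[0,0,0],1],[[0.95,0.38,0.05],[0,0,0],1]]' | head -3
python3 -m handwheel '[[[0.95,0.38,0.05],[0,0,0],1],[[0.95,0.38,0.05],[0,0,0],1],[[0.95,0.38,0.05],[0,0,0],1],[[0.95,0.38,0.05],[0,0,0],1],[[0.95,0.38,0.05],[0,0,0],1]]' | head -3
python3 -m handwheel '[[[0.9,0.36,0.05],[0,0,0],1],[[0,0,0],[0,0,0],1],[[0,0,0],[0,0,0],1]]' | head -3
cat >> h.py <<'E'
def wrist():
    from plant import manip
    s=manip.read_state(); f=manip.grab_frame("wrist")
    T=np.eye(4); T[:3,:3]=R.from_quat(s["tcp_rot"]).as_matrix(); T[:3,3]=s["position"]
    return s,f,cloud(f,T@f["T_tool_cam"])
def go(p,phi=None):
    "shift in units along current tool axes to TCP p, turn units to bring tool x (z down) to angle phi deg"
    from plant import manip
    s=manip.read_state(); M=R.from_quat(s["tcp_rot"]).as_matrix()
    if phi is None: W=M
    else: c,k=np.cos(np.radians(phi)),np.sin(np.radians(phi)); W=np.array([[c,k,0],[k,-c,0],[0,0,-1.]])
    print("t",round(s["time"],2),"turn(tool,units)",np.degrees(R.from_matrix(M.T@W).as_rotvec()).round(2)/5,"then shift units",(W.T@(np.array(p)-s["position"])/25).round(2))
E
python3 - <<'E'
from h import *
s,f,P=wrist(); np.savez("w1.npz",P=P,image=f["image"]); cv2.imwrite("pics/w1.png",f["image"][:,:,::-1])
print(f["T_tool_cam"].round(2),s["position"])
X,Y,Z=np.moveaxis(P,-1,0)
print("bench",np.nanmedian(Z[Z<6]))
m=(Z>75)&(Z<90);print("handle",m.sum(),rect(P[m][:,:2]),np.median(Z[m]),np.nanpercentile(P[m],[0,100],axis=0))
E
```

```text
time: 3.02
position: [179.6, 545.2, 204.8]
tcp_rot: [0.997, -0.076, -0.002, -0.0]
time: 3.43
position: [291.1, 479.6, 198.0]
tcp_rot: [0.997, -0.076, -0.002, -0.0]
time: 3.85
position: [401.4, 414.7, 191.3]
tcp_rot: [0.997, -0.076, -0.002, -0.0]
time: 4.1
position: [422.0, 402.6, 189.8]
tcp_rot: [0.997, -0.077, -0.003, -0.0]
[[   0.      0.96    0.27   77.56]
 [   1.     -0.     -0.     -0.8 ]
 [  -0.      0.27   -0.96 -178.83]
 [   0.      0.      0.      1.  ]] [421.98730138 402.55414095 189.82692317]
bench -0.28833161713828304
handle 4000 (array([392.4, 540. ]), array([273.8, 236.2]), -46.54) 80.195111426614 [[212.50671105 389.20226991  75.01458251]
 [451.56914339 675.17425128  89.9702183 ]]
```

View pics/w1.png

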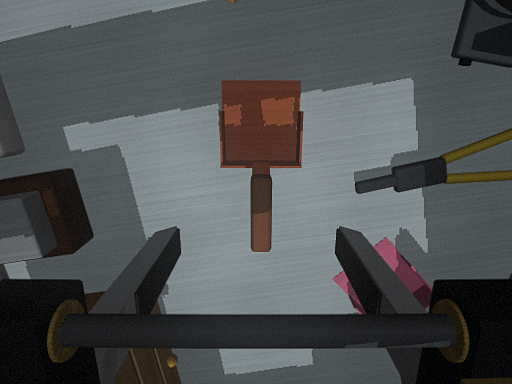

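The wrist view shows the copper scoop, pan at (261,124) and handle at (261,210), aligned with the tool. The pink scoop is at lower right, out of the way.

Run:
```python
from h import *
d=np.load("w1.npz");P=d["P"]; X,Y,Z=np.moveaxis(P,-1,0)
b=np.zeros(Z.shape,bool); b[165:256,240:282]=1
m=b&(Z>70)&(Z<92); r=rect(P[m][:,:2]); print("handle",m.sum(),r,np.median(Z[m]))
b[:]=0; b[75:170,215:306]=1
m=b&(Z>-3)&(Z<45)&(d["image"][...,0]>1.5*d["image"][...,1]); print("pan",rect(P[m&(Z<8)][:,:2]),rect(P[m][:,:2]))
a=np.radians(r[2]); e=np.array([np.cos(a),np.sin(a)]); e*=np.sign(e[0])
g=r[0]+17.5*e; print("grip",g)
go([*g,53],np.degrees(np.arctan2(e[1],e[0])))
```

```text
handle 1573 (array([399. , 403.4]), array([74.2, 19.3]), -9.05) 83.29192596776784
pan (array([480.4, 390.9]), array([86.6, 85.6]), -8.96) (array([479.3, 391. ]), array([88.7, 85.7]), -8.87)
grip [416.28215037 400.64731429]
t 4.15 turn(tool,units) [-0.006  0.06   0.062] then shift units [-0.18  0.13  5.48]
```

```bash
python3 -m handwheel '[[[-0.18,0.13,0.9],[0,0.06,0.06],1],[[0,0,0.95],[0,0,0],1],[[0,0,0.95],[0,0,0],1],[[0,0,0.95],[0,0,0],1],[[0,0,0.95],[0,0,0],1]]' 50| head -2
python3 -m handwheel '[[[0,0,0.78],[0,0,0],1],[[0,0,0],[0,0,0],0],[[0,0,0],[0,0,0],-1],[[0,0,0],[0,0,0],-1],[[0,0,0],[0,0,0],-1]]' 50
python3 -m handwheel '[[[0,0,0],[0,0,0],-1],[[0,0,0],[0,0,0],-1],[[0,0,0],[0,0,0],-1],[[0,0,0],[0,0,0],-1]]' 50
```

```text
time: 4.57
position: [415.2, 402.0, 72.2]
time: 4.98
position: [417.7, 402.4, 55.7]
tcp_rot: [0.997, -0.078, 0.002, -0.002]
ft_force: [0.7, -0.3, -0.7]
grip_width: 0.756
finger_force: 0.0
time: 5.32
position: [417.2, 401.2, 54.2]
tcp_rot: [0.997, -0.078, 0.001, -0.001]
ft_force: [0.7, 0.7, 0.3]
grip_width: 0.47
finger_force: 0.0
```

```bash
python3 -m handwheel '[[[0,0,0],[0,0,0],-1],[[0,0,0],[0,0,0],-1],[[0,0,0],[0,0,0],-1],[[0,0,0],[0,0,0],-1],[[0,0,0],[0,0,0],-1]]' 50
python3 -m handwheel '[[[0,0,-0.4],[0,0,0],-1],[[0,0,-0.8],[0,0,0],-1],[[0,0,-1],[0,0,0],-1],[[0,0,-1],[0,0,0],-1],[[0,0,-1],[0,0,0],-1]]' 60
python3 - <<'E'
from h import *
t=np.radians(98);c=np.array([602,-157]);u=np.array([np.cos(t),np.sin(t)])
print(c+u*(-55-65)); go([*(c+u*(-55-65)),140],98)
E
```

```text
time: 5.73
position: [416.8, 400.9, 53.6]
tcp_rot: [0.997, -0.078, 0.001, -0.0]
ft_force: [-0.1, -0.8, -0.3]
grip_width: 0.209
finger_force: 50.0
time: 6.15
position: [416.1, 400.7, 159.7]
tcp_rot: [0.997, -0.078, 0.0, -0.0]
ft_force: [0.3, 0.8, -1.8]
grip_width: 0.208
finger_force: 60.0
[ 618.70077212 -275.83216825]
t 6.15 turn(tool,units) [ 2.0000e-03 -1.2000e-02 -2.1398e+01] then shift units [-27.93   4.26   0.79]
```

```bash
python3 -m handwheel '[[[0,0,-0.4],[0,0,-1],-1],[[0,0,-0.4],[0,0,-1],-1],[[0,0,-0.4],[0,0,-1],-1],[[0,0,-0.4],[0,0,-1],-1],[[0,0,-0.4],[0,0,-1],-1]]' |head -1
python3 -m handwheel '[[[0,0,-0.2],[0,0,-1],-1],[[0,0,-0.1],[0,0,-1],-1],[[0,0,-0.1],[0,0,-1],-1],[[0,0,0],[0,0,-1],-1],[[0,0,0],[0,0,-1],-1]]' |head -1
python3 -m handwheel '[[[0,0,0],[0,0,-1],-1],[[0,0,0],[0,0,-1],-1],[[0,0,0],[0,0,-1],-1],[[0,0,0],[0,0,-1],-1],[[0,0,0],[0,0,-1],-1]]' |head -1
python3 -m handwheel '[[[0,0,0],[0,0,-1],-1],[[0,0,0],[0,0,-1],-1],[[0,0,0],[0,0,-1],-1],[[0,0,0],[0,0,-1],-1],[[0,0,0],[0,0,-1],-1]]' |head -1
python3 -m handwheel '[[[0,0,0],[0,0,-1],-1],[[0,0,0],[0,0,-0.4],-1],[[-1,0.15,0],[0,0,0],-1],[[-1,0.15,0],[0,0,0],-1],[[-1,0.15,0],[0,0,0],-1]]' 
python3 -m handwheel '[[[-1,0.15,0],[0,0,0],-1],[[-1,0.15,0],[0,0,0],-1],[[-1,0.15,0],[0,0,0],-1],[[-1,0.15,0],[0,0,0],-1],[[-1,0.15,0],[0,0,0],-1]]' 
python3 -c "
from h import *
go([618.7,-275.8,140],98)"
```

```text
time: 6.57
time: 6.98
time: 7.4
time: 7.82
time: 8.23
position: [437.8, 327.5, 218.7]
tcp_rot: [0.655, 0.755, 0.001, 0.0]
ft_force: [0.1, 0.1, -2.6]
grip_width: 0.207
finger_force: 60.0
time: 8.65
position: [474.0, 205.8, 218.9]
tcp_rot: [0.656, 0.755, 0.001, 0.0]
ft_force: [0.2, -0.1, -1.4]
grip_width: 0.204
finger_force: 60.0
t 8.65 turn(tool,units) [ 0.022 -0.008  0.006] then shift units [-19.88   3.05   3.15]
```

```bash
python3 -m handwheel '[[[-1,0.15,0],[0,0,0],-1],[[-1,0.15,0],[0,0,0],-1],[[-1,0.15,0],[0,0,0],-1],[[-1,0.15,0],[0,0,0],-1],[[-1,0.15,0],[0,0,0],-1]]' |head -1
python3 -m handwheel '[[[-1,0.15,0],[0,0,0],-1],[[-1,0.15,0],[0,0,0],-1],[[-1,0.15,0],[0,0,0],-1],[[-1,0.15,0],[0,0,0],-1],[[-1,0.15,0],[0,0,0],-1]]' |head -1
python3 -m handwheel '[[[-1,0.15,0],[0,0,0],-1],[[-1,0.15,0],[0,0,0],-1],[[-1,0.15,0],[0,0,0],-1],[[-1,0.15,0],[0,0,0],-1],[[-1,0.15,0],[0,0,0],-1]]' |head -1
python3 -m handwheel '[[[-1,0.15,0],[0,0,0],-1],[[-1,0.15,0.2],[0,0,0],-1],[[-1,0.15,0.3],[0,0,0],-1],[[-1,0.15,0.3],[0,0,0],-1],[[-0.9,0.15,0.2],[0,0,0],-1]]' |head -1
python3 -m handwheel '[[[0,0,0],[0,0,0],-1],[[0,0,0],[0,0,0],-1]]'
python3 - <<'E'
from h import *
from plant import manip
go([618.7,-275.8,140],98)
s,f,P=wrist(); g=manip.grab_frame("top"); np.savez("w2.npz",P=P,image=f["image"]); np.savez("top2.npz",**g)
a=cv2.resize(f["image"],(480,360)); b=cv2.resize(g["image"][120:240,220:380],(320,240),interpolation=cv2.INTER_CUBIC)
c=np.zeros((360,800,3),np.uint8); c[:,:480]=a; c[:240,480:]=b
cv2.imwrite("pics/w2.png",c[:,:,::-1])
X,Y,Z=np.moveaxis(P,-1,0)
m=(Z>36)&(Z<46)&(abs(X-602)<90)&(Y<-10)&(Y>-300); print(m.sum(),rect(P[m][:,:2]),np.nanpercentile(P[m],[1,99],axis=0))
E
```

```text
time: 9.07
time: 9.48
time: 9.9
time: 10.32
time: 10.48
position: [617.2, -275.9, 192.4]
tcp_rot: [0.657, 0.754, 0.001, -0.001]
ft_force: [-0.1, -0.1, -1.4]
grip_width: 0.203
finger_force: 60.0
t 10.48 turn(tool,units) [ 0.006 -0.026 -0.018] then shift units [-0.    0.06  2.1 ]
688 (array([ 596.6, -127.1]), array([106.4,  51. ]), 7.43) [[ 542.1125475  -158.12058719   36.42600686]
 [ 651.58336359  -96.78445775   43.19708112]]
```

View pics/w2.png

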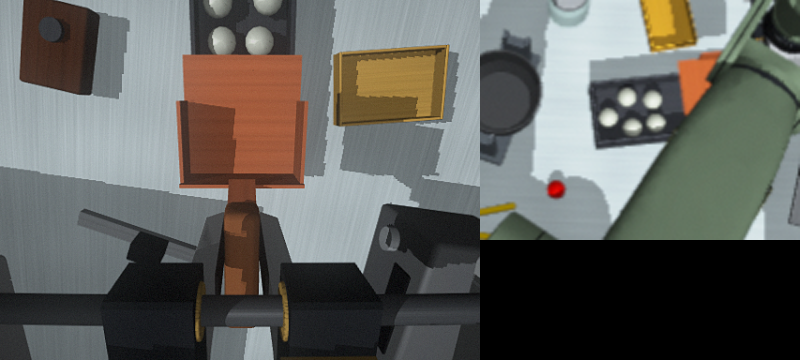

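The wrist view shows the scoop's pan at (242,120), about in line with the trough, whose walls run at columns 192–295. Stones are ahead at (222,40) and (258,40), and the top inset shows all five in the left end.

Run:
```python
from h import *
from plant import manip
s=manip.read_state(); M=R.from_quat(s["tcp_rot"]).as_matrix()
d=np.load("w2.npz"); L=(d["P"]-s["position"])@M; I=d["image"].astype(int)   # tool coords
Z=d["P"][...,2]; x,y,z=np.moveaxis(L,-1,0)
cop=(I[...,0]>1.6*I[...,1])
sc=cop&(Z>130)&(abs(y)<60)&(x>10); print("scoop y",np.percentile(y[sc],[.5,99.5]),"x",np.percentile(x[sc],[.5,99.5]), rect(L[sc][:,:2]))
fl=sc&(abs(y)<30)&(x>40)&(x<105); A=np.c_[L[fl][:,:2],np.ones(fl.sum())]; print("floor plane slopes,z0",np.linalg.lstsq(A,z[fl],rcond=None)[0], "median Z",np.median(Z[fl]))
m=(Z>36)&(Z<46)&(abs(y)<80)&(I.max(-1)<140)&~cop&(x>100)
for lo in range(110,190,15):
    k=m&(x>lo)&(x<lo+15)
    l=y[k&(y<0)];r=y[k&(y>0)]
    if len(l)and len(r): print(lo,np.percentile(l,[1,50,99]).round(1),np.percentile(r,[1,50,99]).round(1))
```

```text
scoop y [-43.29283499  41.19861516] x [ 15.94449066 108.68827318] (array([59.5,  7.2]), array([102.9,  98.9]), 89.98)
floor plane slopes,z0 [3.08850562e-03 2.13034363e-03 5.29175921e+01] median Z 140.42170886709482
110 [-52.9 -50.9 -48.7] [47.6 49.7 51.8]
125 [-53.5 -50.7 -48.8] [47.5 50.  52.5]
140 [-53.1 -50.8 -48.1] [47.6 49.7 52.7]
155 [-53.1 -50.3 -48. ] [47.6 49.8 52.2]
170 [-52.8 -50.  -48.2] [47.7 48.8 51.8]
```

```bash
python3 -m handwheel '[[[-0.2,0.02,0.8],[0,0,0],-1],[[0,0,1],[0,0,0],-1],[[0,0,1],[0,0,0],-1],[[0,0,1],[0,0,0],-1],[[0,0,0.7],[0,0,0],-1]]' |head -4
python3 -m handwheel '[[[0,0,0.4],[0,-0.4,0],-1],[[0,0,0],[0,0,0],-1]]' |head -4
python3 -m handwheel '[[[0,0,0.1],[0,0,0],-1],[[0,0,0],[0,0,0],-1]]' |head -4
```

```text
time: 11.0
position: [618.2, -277.7, 79.1]
tcp_rot: [0.655, 0.755, 0.001, -0.001]
ft_force: [-0.4, 1.2, -2.2]
time: 11.17
position: [616.9, -276.1, 67.7]
tcp_rot: [0.655, 0.755, -0.011, 0.01]
ft_force: [-0.5, 1.2, -2.8]
time: 11.33
position: [620.1, -279.6, 69.7]
tcp_rot: [0.655, 0.755, -0.01, 0.014]
ft_force: [0.2, 0.4, -1.2]
```

```bash
python3 -m handwheel '[[[0,0,0.04],[0,0,0],-1],[[0,0,0],[0,0,0],-1]]' |head -4
python3 -m handwheel '[[[0,0,0.06],[0,0,0],-1],[[0,0,0],[0,0,0],-1]]' |head -4
python3 -m handwheel '[[[0,0,0.06],[0,0,0],-1],[[0,0,0],[0,0,0],-1]]' |head -4
```

```text
time: 11.5
position: [620.2, -280.6, 68.9]
tcp_rot: [0.656, 0.755, -0.01, 0.015]
ft_force: [-0.6, 0.7, -0.7]
time: 11.67
position: [619.4, -280.4, 66.3]
tcp_rot: [0.656, 0.755, -0.01, 0.014]
ft_force: [0.7, 0.0, -1.1]
time: 11.83
position: [619.6, -280.6, 65.0]
tcp_rot: [0.656, 0.755, -0.01, 0.014]
ft_force: [0.2, 0.2, 1.7]
```

```bash
python3 -m handwheel '[[[0.3,0,-0.01],[0,0,0],-1],[[0.4,0,-0.014],[0,0,0],-1],[[0.4,0,-0.014],[0,0,0],-1],[[0.4,0,-0.014],[0,0,0],-1],[[0.4,0,-0.014],[0,0,0],-1]]' |head -4
python3 -m handwheel '[[[0.4,0,-0.014],[0,0,0],-1],[[0.4,0,-0.014],[0,0,0],-1],[[0.4,0,-0.014],[0,0,0],-1],[[0.4,0,-0.014],[0,0,0],-1],[[0.4,0,-0.014],[0,0,0],-1]]' |head -4
python3 - <<'E'
from h import *
from plant import manip
s,f,P=wrist(); g=manip.grab_frame("top")
a=cv2.resize(f["image"],(480,360)); b=cv2.resize(g["image"][120:240,220:380],(320,240),interpolation=cv2.INTER_CUBIC)
c=np.zeros((360,800,3),np.uint8); c[:,:480]=a; c[:240,480:]=b
cv2.imwrite("pics/w3.png",c[:,:,::-1])
p=s["position"]; u=np.array([np.cos(np.radians(98)),np.sin(np.radians(98))]); print("lip",(p[:2]-[602,-157])@u+110)
E
```

```text
time: 12.25
position: [613.0, -232.2, 65.1]
tcp_rot: [0.656, 0.755, -0.011, 0.014]
ft_force: [0.3, -2.4, 3.6]
time: 12.67
position: [605.8, -182.8, 64.8]
tcp_rot: [0.656, 0.755, -0.01, 0.014]
ft_force: [1.3, -5.7, 4.2]
lip 83.93094192962913
```

View pics/w3.png

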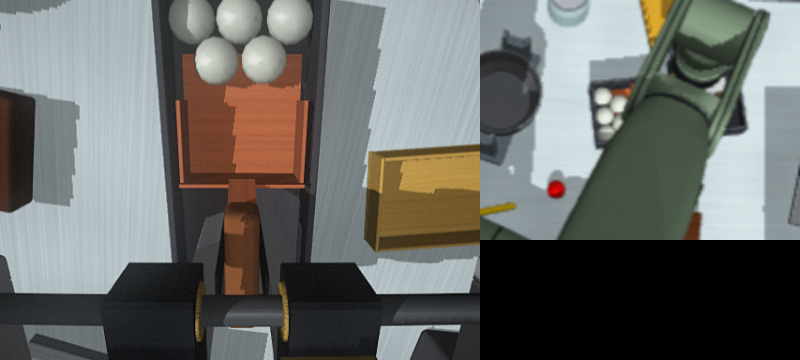

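Two stones at (216,60) and (263,60) are already on the pan. The other three are in a row against the end wall at row 20, so I'll push on slowly.

```bash
python3 -m handwheel '[[[0.25,0,-0.009],[0,0,0],-1],[[0.25,0,-0.009],[0,0,0],-1],[[0.25,0,-0.009],[0,0,0],-1],[[0.25,0,-0.009],[0,0,0],-1],[[0.2,0,-0.007],[0,0,0],-1]]' |head -4
python3 -m handwheel '[[[0.1,0,-0.004],[0,0,0],-1],[[0.05,0,-0.002],[0,0,0],-1],[[0,0,0],[0,0,0],-1]]' |head -4
python3 - <<'E'
from h import *
s,f,P=wrist()
cv2.imwrite("pics/w4.png",f["image"][:230,:,::-1])
p=s["position"]; u=np.array([np.cos(np.radians(98)),np.sin(np.radians(98))]); print("lip",(p[:2]-[602,-157])@u+110)
E
```

```text
time: 13.18
position: [601.8, -154.4, 64.9]
tcp_rot: [0.656, 0.755, -0.011, 0.014]
ft_force: [0.8, -4.9, 6.6]
time: 13.43
position: [601.2, -150.2, 64.8]
tcp_rot: [0.656, 0.755, -0.011, 0.014]
ft_force: [1.3, -4.0, 5.2]
lip 116.80803049414199
```

View pics/w4.png

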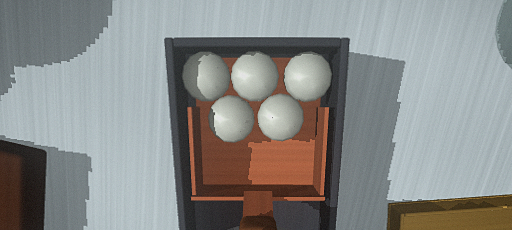

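All five stones are on the pan: two behind at (232,118) and (280,116), and three in front at (205,76), (255,75) and (307,76). Next I'll tilt the lip up.

```bash
python3 -m handwheel '[[[-0.09,0,0],[0,0.5,0],-1],[[-0.09,0,0],[0,0.5,0],-1],[[-0.09,0,0],[0,0.5,0],-1],[[-0.09,0,-0.01],[0,0.5,0],-1],[[-0.07,0,-0.01],[0,0.5,0],-1]]' |head -4
python3 -m handwheel '[[[-0.07,0,-0.01],[0,0.5,0],-1],[[-0.05,0,-0.01],[0,0.5,0],-1],[[-0.05,0,-0.01],[0,0.5,0],-1],[[-0.03,0,0],[0,0.5,0],-1],[[-0.03,0,0],[0,0.5,0],-1]]' |head -4
python3 -m handwheel '[[[-0.03,0,-0.1],[0,0,0],-1],[[-0.03,0,-0.1],[0,0,0],-1],[[0,0,0],[0,0,0],-1]]' |head -4
python3 - <<'E'
from h import *
s,f,P=wrist()
cv2.imwrite("pics/w5.png",f["image"][:230,:,::-1])
E
```

```text
time: 13.9
position: [600.1, -158.6, 61.7]
tcp_rot: [0.653, 0.751, 0.061, -0.073]
ft_force: [0.0, -0.3, -2.8]
time: 14.32
position: [601.2, -164.3, 61.1]
tcp_rot: [0.642, 0.739, 0.132, -0.154]
ft_force: [0.6, 0.4, -2.8]
time: 14.57
position: [603.1, -168.9, 66.9]
tcp_rot: [0.643, 0.74, 0.131, -0.151]
ft_force: [0.3, -0.6, -2.7]
```

View pics/w5.png

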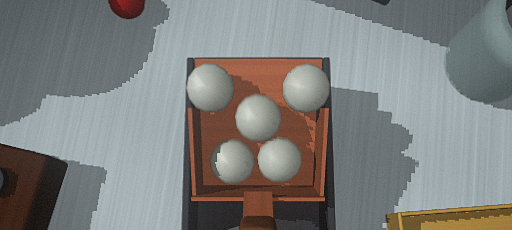

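```bash
python3 -m handwheel '[[[-0.04,0,0],[0,0.7,0],-1],[[-0.04,0,0],[0,0.7,0],-1],[[0,0.15,0],[0,0.6,0],-1],[[0,-0.3,0],[0,0,0],-1],[[0,0.3,0],[0,0,0],-1]]' |head -4
python3 -m handwheel '[[[0,-0.3,0],[0,0,0],-1],[[0,0.3,0],[0,0,0],-1],[[0.2,-0.15,0],[0,0,0],-1],[[-0.2,0,0],[0,0,0],-1],[[0,0,0],[0,0,0],-1]]' |head -4
python3 - <<'E'
from h import *
s,f,P=wrist()
cv2.imwrite("pics/w6.png",f["image"][:230,:,::-1])
t=np.radians(73.4);u=np.array([np.cos(t),np.sin(t)])
go([*(np.array([603.2,118])-u*110),220],73.4)
M=R.from_quat(s["tcp_rot"]).as_matrix();print(s["position"],M.round(3),s["joint_positions"])
E
```

```text
time: 15.03
position: [605.3, -171.1, 65.9]
tcp_rot: [0.629, 0.723, 0.186, -0.215]
ft_force: [0.4, 0.6, -3.3]
time: 15.45
position: [604.0, -171.6, 67.1]
tcp_rot: [0.629, 0.724, 0.187, -0.213]
ft_force: [-0.5, 0.1, -2.9]
t 15.5 turn(tool,units) [-1.396 -6.502  4.794] then shift units [ 6.69 -3.34 -6.12]
[ 604.00655205 -171.64944494   67.10383293] [[-0.119  0.99  -0.074]
 [ 0.831  0.14   0.539]
 [ 0.544  0.002 -0.839]] [-0.63405995  0.69690418  1.26552049  0.40090191  1.60095577 -0.84981962]
```

View pics/w6.png

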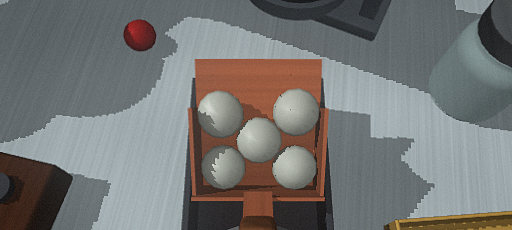

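All five stones are nestled between the scoop's side walls. I'll lift and yaw together.

```bash
python3 -m handwheel '[[[0.3,0,-0.46],[0,0,0],-1],[[0.5,0,-0.77],[-0.27,0,0.41],-1],[[0.5,0,-0.77],[-0.4,0,0.62],-1],[[0.5,0,-0.77],[-0.4,0,0.62],-1],[[0.5,0,-0.77],[-0.4,0,0.62],-1]]' |head -4
python3 -m handwheel '[[[0.5,0,-0.77],[-0.4,0,0.62],-1],[[0.3,0,-0.46],[-0.4,0,0.62],-1],[[0,0,0],[-0.4,0,0.62],-1],[[0,0,0],[0,0,0],-1]]' |head -4
python3 - <<'E'
from h import *
from plant import manip
s=manip.read_state();M=R.from_quat(s["tcp_rot"]).as_matrix();print(M.round(3),"yaw",np.degrees(np.arctan2(-M[0,1],M[1,1]))-90, np.degrees(np.arctan2(M[1,0],M[0,0])),"tilt",np.degrees(np.arcsin(M[2,0])))
go([571.8,12.6,205])
E
```

```text
time: 15.92
position: [603.7, -171.7, 174.4]
tcp_rot: [0.71, 0.644, 0.211, -0.191]
ft_force: [0.7, -0.1, -2.6]
time: 16.25
position: [603.3, -172.0, 212.1]
tcp_rot: [0.769, 0.573, 0.229, -0.168]
ft_force: [-0.4, 0.1, -3.2]
[[ 0.238  0.958  0.159]
 [ 0.804 -0.286  0.521]
 [ 0.544  0.004 -0.839]] yaw -196.6404268580192 73.49193918845894 tilt 32.98426990099506
t 16.25 turn(tool,units) [0. 0. 0.] then shift units [ 5.49 -3.32  3.88]
```

```bash
python3 -m handwheel '[[[0.18,-0.11,0.13],[0,0,0],-1],[[0.43,-0.26,0.3],[0,0,0],-1],[[0.61,-0.37,0.43],[0,0,0],-1],[[0.61,-0.37,0.43],[0,0,0],-1],[[0.61,-0.37,0.43],[0,0,0],-1]]' |head -2
python3 -m handwheel '[[[0.61,-0.37,0.43],[0,0,0],-1],[[0.61,-0.37,0.43],[0,0,0],-1],[[0.61,-0.37,0.43],[0,0,0],-1],[[0.61,-0.37,0.43],[0,0,0],-1],[[0.43,-0.26,0.3],[0,0,0],-1]]' |head -2
python3 -m handwheel '[[[0.18,-0.11,0.13],[0,0,0],-1],[[0,0,0],[0,0,0],-1]]' |head -4
python3 - <<'E'
from h import *
from plant import manip
go([571.8,12.6,205])
s,f,P=wrist(); I=f["image"]
cv2.imwrite("pics/w7.png",f["image"][:,:,::-1])
L=(P-s["position"])@R.from_quat(s["tcp_rot"]).as_matrix()
m=(I.min(-1)>100)&(abs(L[...,1])<50)&(L[...,0]>15)&(L[...,0]<120)&(L[...,2]>20)&(L[...,2]<54); n,l,st,ce=cv2.connectedComponentsWithStats(m.astype(np.uint8)); print([(list(ce[i].round()),st[i,4]) for i in range(1,n) if st[i,4]>60]); print(s["joint_positions"])
E
```

```text
time: 16.67
position: [588.7, -88.0, 205.4]
time: 17.08
position: [571.4, 9.5, 202.3]
time: 17.25
position: [571.0, 14.6, 202.4]
tcp_rot: [0.768, 0.574, 0.228, -0.171]
ft_force: [0.3, -0.1, -1.9]
t 17.25 turn(tool,units) [0. 0. 0.] then shift units [-0.    0.05 -0.12]
[([np.float64(301.0), np.float64(110.0)], np.int32(1002)), ([np.float64(223.0), np.float64(111.0)], np.int32(1034)), ([np.float64(261.0), np.float64(141.0)], np.int32(1217)), ([np.float64(294.0), np.float64(167.0)], np.int32(1456)), ([np.float64(225.0), np.float64(167.0)], np.int32(1048))]
[-0.4662401   0.19683954  1.67961736  0.57491943  1.41191877 -0.31588657]
```

```bash
python3 -m handwheel '[[[0,0,0],[0,-1,0],-1],[[0,0,0],[0,-1,0],-1],[[0,0,0],[0,-1,0],-1],[[0,0,0],[0,-1,0],-1],[[0,0,0],[0,-1,0],-1]]' |head -2
python3 -m handwheel '[[[0,0,0],[0,-0.8,0],-1],[[0,0,0],[0,-0.8,0],-1],[[0.12,0,0],[0,-0.6,0],-1],[[0.12,0,-0.01],[0,-0.6,0],-1],[[0.12,0,-0.02],[0,-0.6,0],-1]]' |head -2
python3 -m handwheel '[[[0.12,0,-0.02],[0,-0.6,0],-1],[[0.12,0,-0.03],[0,-0.6,0],-1],[[0.12,0,-0.04],[0,-0.6,0],-1],[[0.11,0,-0.04],[0,-0.6,0],-1],[[0.11,0,-0.05],[0,-0.6,0],-1]]' |head -2
python3 -m handwheel '[[[0.1,0,-0.06],[0,-0.6,0],-1],[[0.1,0,-0.06],[0,-0.6,0],-1],[[0.1,0,-0.07],[0,-0.6,0],-1],[[0.1,0,-0.07],[0,-0.6,0],-1],[[0.09,0,-0.07],[0,-0.6,0],-1]]' |head -4
python3 -m handwheel '[[[0,0,0],[0,0,0],-1],[[0,0,0],[0,0,0],-1],[[0,0,0],[0,0,0],-1]]'
python3 - <<'E'
from h import *
from plant import manip
s,f,P=wrist(); M=R.from_quat(s["tcp_rot"]).as_matrix();print("tilt",np.degrees(np.arcsin(M[2,0])),s["joint_positions"].round(2))
g=manip.grab_frame("scene")
a=cv2.resize(f["image"],(480,360)); b=cv2.resize(g["image"][130:250,220:350],(320,295),interpolation=cv2.INTER_CUBIC)
c=np.zeros((360,800,3),np.uint8); c[:,:480]=a; c[:295,480:]=b
cv2.imwrite("pics/w8.png",c[:,:,::-1])
E
```

```text
time: 17.72
position: [572.8, 11.5, 203.9]
time: 18.13
position: [575.0, 21.3, 203.3]
time: 18.55
position: [579.4, 36.1, 203.6]
time: 18.97
position: [583.8, 50.4, 204.6]
tcp_rot: [0.756, 0.563, -0.267, 0.199]
ft_force: [-0.3, -0.2, -1.2]
time: 19.22
position: [583.4, 49.9, 204.9]
tcp_rot: [0.756, 0.563, -0.266, 0.199]
ft_force: [-1.0, -0.1, -2.4]
grip_width: 0.209
finger_force: 60.0
tilt -38.8259249041076 [ 0.25  0.51  1.29 -0.57  1.7   0.57]
```

View pics/w8.png

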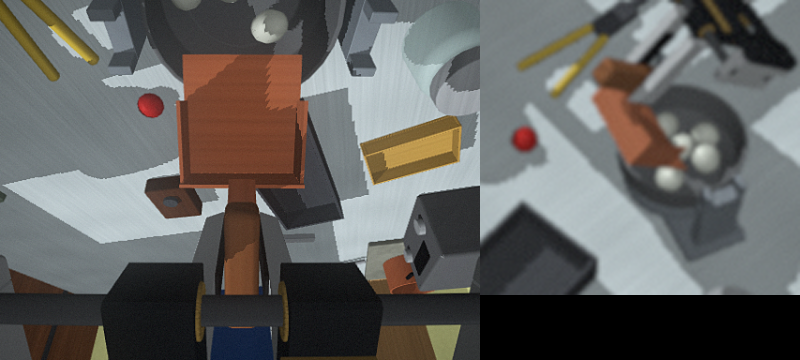

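The scene inset shows all five stones inside the bowl at (668,125), (703,130), (683,143), (705,155) and (668,178), and the pan is empty. I've used all 10 pictures, so I'll work from numbers now. Next I'll level the scoop and check that the set-down spot is free.

```bash
python3 -m handwheel '[[[0,0,-0.2],[0,1,0],-1],[[0,0,-0.2],[0,1,0],-1],[[0,0,0],[0,1,0],-1],[[0,0,0],[0,1,0],-1],[[0,0,0],[0,1,0],-1]]' |head -2
python3 -m handwheel '[[[0,0,0],[0,1,0],-1],[[0,0,0],[0,1,0],-1],[[0,0,0],[0,0.76,0],-1],[[0,0,0],[0,0,0],-1]]' |head -4
python3 - <<'E'
from h import *
from plant import manip
f=dict(np.load("top0.npz"));P=cloud(f);I=f["image"].astype(int)
t=np.radians(73.4);u=np.array([np.cos(t),np.sin(t)]);v=np.array([-u[1],u[0]])
for o in [(505,335),(520,320),(500,320),(510,310)]:
    d=P[...,:2]-np.array(o);a=d@u;b=d@v
    m=(a>-130)&(a<60)&(abs(b)<58)&~(I[...,0]>1.5*I[...,1]); print(o,m.sum(),np.sort(P[m][:,2])[-6:].round(),  [P[i].round() for i in [np.unravel_index(np.nanargmax(np.where(m,P[...,2],-99)),m.shape)]])
o=np.array((505,335)); go([*(o-65*u),100],73.4)
g=manip.grab_frame("scene");Q=cloud(g);J=g["image"].astype(int)
w=(J.min(-1)>110)&(np.hypot(Q[...,0]-603,Q[...,1]-118)<66)&(Q[...,2]>29)&(Q[...,2]<80); print("white in bowl px",w.sum())
E
```

```text
time: 19.73
position: [585.2, 55.7, 214.9]
time: 20.07
position: [584.3, 52.5, 214.6]
tcp_rot: [0.803, 0.596, 0.0, 0.002]
ft_force: [-0.2, 0.5, -1.7]
(505, 335) 1664 [ 9. 10. 10. 11. 12. 13.] [array([454., 353.,  13.])]
(520, 320) 1776 [ 9. 10. 10. 10. 11. 12.] [array([532., 249.,  12.])]
(500, 320) 1754 [10. 10. 10. 11. 12. 13.] [array([454., 353.,  13.])]
(510, 310) 1815 [12. 13. 14. 17. 17. 17.] [array([530., 176.,  17.])]
t 20.07 turn(tool,units) [ 0.034  0.018 -0.054] then shift units [ 7.32 -6.27  4.58]
white in bowl px 282
```

```bash
python3 -m handwheel '[[[0.92,-0.78,0],[0,0,0],-1],[[0.92,-0.78,0],[0,0,0],-1],[[0.92,-0.78,0],[0,0,0],-1],[[0.92,-0.78,0],[0,0,0],-1],[[0.92,-0.78,0],[0,0,0],-1]]' |head -2
python3 -m handwheel '[[[0.92,-0.78,0],[0,0,0],-1],[[0.92,-0.78,0],[0,0,0],-1],[[0.88,-0.8,0],[0,0,0],-1],[[0,0,1],[0,0,0],-1],[[0,0,1],[0,0,0],-1]]' |head -2
python3 -m handwheel '[[[0,0,1],[0,0,0],-1],[[0,0,1],[0,0,0],-1],[[0,0,1],[0,0,0],-1],[[0,0,0.8],[0,0,0],-1],[[0,0,0],[0,0,0],-1]]' |head -4
python3 - <<'E'
from h import *
s,f,P=wrist(); M=R.from_quat(s["tcp_rot"]).as_matrix(); L=(P-s["position"])@M; I=f["image"].astype(int)
go([486.4,272.7,55],73.4)
x,y,z=np.moveaxis(L,-1,0); fl=(I[...,0]>1.6*I[...,1])&(abs(y)<30)&(x>45)&(x<105)&(z>45)&(z<62)
A=np.c_[P[fl][:,:2]-P[fl][:,:2].mean(0),np.ones(fl.sum())]; c=np.linalg.lstsq(A,P[fl][:,2],rcond=None)[0]; print("pan floor world slope deg",np.degrees(c[:2]),"along u",np.degrees(c[:2]@M[:2,0]),"z",c[2])
E
```

```text
time: 20.53
position: [523.2, 195.6, 212.8]
time: 20.95
position: [487.5, 279.1, 164.3]
time: 21.37
position: [482.4, 274.7, 62.6]
tcp_rot: [0.801, 0.598, -0.006, 0.0]
ft_force: [-0.4, -0.2, -1.7]
t 21.42 turn(tool,units) [-0.048  0.08   0.02 ] then shift units [-0.08  0.12  0.4 ]
pan floor world slope deg [-0.63452758 -0.66985411] along u -0.8223173228134116 z 9.708284363309408
```

```bash
python3 -m handwheel '[[[0,0,0.2],[0,0.12,0],-1],[[0,0,0],[0,0,0],-1],[[0,0,0],[0,0,0],-1]]' |head -4
python3 -m handwheel '[[[0,0,0.06],[0,0,0],-1],[[0,0,0],[0,0,0],-1],[[0,0,0],[0,0,0],-1]]' |head -4
python3 -m handwheel '[[[0,0,0.05],[0,0,0],-1],[[0,0,0],[0,0,0],-1],[[0,0,0],[0,0,0],-1]]' |head -4
```

```text
time: 21.67
position: [487.9, 276.1, 63.9]
tcp_rot: [0.802, 0.598, 0.005, -0.002]
ft_force: [-0.1, 0.7, -1.4]
time: 21.92
position: [487.2, 275.9, 61.6]
tcp_rot: [0.802, 0.598, 0.004, -0.002]
ft_force: [-0.8, 0.9, -2.0]
time: 22.17
position: [486.7, 275.7, 59.6]
tcp_rot: [0.802, 0.598, 0.003, -0.002]
ft_force: [0.1, 0.5, -1.5]
```

```bash
python3 -m handwheel '[[[0,0,0.12],[0,0,0],-1],[[0,0,0],[0,0,0],-1],[[0,0,0],[0,0,0],-1]]' |head -4
python3 -m handwheel '[[[0,0,0.05],[0,0,0],-1],[[0,0,0],[0,0,0],-1],[[0,0,0],[0,0,0],-1]]' |head -4
python3 -m handwheel '[[[0,0,0.04],[0,0,0],-1],[[0,0,0],[0,0,0],-1],[[0,0,0],[0,0,0],-1]]' |head -4
```

```text
time: 22.42
position: [486.5, 275.7, 56.3]
tcp_rot: [0.802, 0.598, 0.003, -0.002]
ft_force: [-0.7, 1.3, -1.9]
time: 22.67
position: [486.7, 275.8, 55.3]
tcp_rot: [0.802, 0.598, 0.003, -0.002]
ft_force: [-0.8, 0.2, -1.9]
time: 22.92
position: [486.7, 275.8, 54.4]
tcp_rot: [0.802, 0.598, 0.003, -0.002]
ft_force: [-0.2, 0.1, -2.0]
```

```bash
python3 -m handwheel '[[[0,0,0.04],[0,0,0],-1],[[0,0,0],[0,0,0],-1],[[0,0,0],[0,0,0],-1]]' |head -4
python3 -m handwheel '[[[0,0,0.04],[0,0,0],-1],[[0,0,0],[0,0,0],-1],[[0,0,0],[0,0,0],-1]]' |head -4
```

```text
time: 23.17
position: [486.8, 275.9, 53.4]
tcp_rot: [0.802, 0.598, 0.004, -0.002]
ft_force: [-1.2, 0.3, -0.8]
time: 23.42
position: [487.0, 275.9, 53.4]
tcp_rot: [0.802, 0.598, 0.003, -0.002]
ft_force: [-2.8, -1.5, 5.0]
```

```bash
python3 -m handwheel '[[[0,0,0],[0,0,0],0],[[0,0,0],[0,0,0],0.3],[[0,0,0],[0,0,0],0.3],[[0,0,0],[0,0,0],0.3],[[0,0,0],[0,0,0],0.3]]' 40
python3 -m handwheel '[[[0,0,-0.4],[0,0,0],0.3],[[0,0,-0.8],[0,0,0],0.3],[[0,0,-1],[0,0,0],0.3],[[0,0,-1],[0,0,0],0.3],[[0,0,-1],[0,0,0],0.3]]'
python3 -m handwheel '[[[0,0,-1],[0,0,1],0.3],[[0,0,-0.5],[0,0,1],0.3],[[0,0,0],[0,0,1],0.3],[[0,0,0],[0,0,1],0.3],[[0,0,0],[0,0,1],0.3]]'|head -2
python3 - <<'E'
from h import *
from plant import manip
f=manip.grab_frame("scene");P=cloud(f);I=f["image"].astype(int);X,Y,Z=np.moveaxis(P,-1,0)
m=(I[...,0]>1.5*I[...,1])&(abs(X-495)<85)&(abs(Y-300)<110)
print("handle",rect(P[m&(Z>60)][:,:2]),np.percentile(Z[m&(Z>60)],[10,50,95])); q=m&(Z<9)&(Z>-5); print("pan floor",q.sum(),rect(P[q][:,:2]),np.percentile(Z[q],[5,50,95]))
A=np.c_[P[q][:,:2]-P[q][:,:2].mean(0),np.ones(q.sum())]; print("slope deg",np.degrees(np.linalg.lstsq(A,P[q][:,2],rcond=None)[0][:2]))
w=(I.min(-1)>110)&(np.hypot(X-603,Y-118)<66)&(Z>29)&(Z<80);print("white",w.sum())
E
```

```text
time: 23.83
position: [486.8, 275.8, 52.2]
tcp_rot: [0.802, 0.598, 0.003, -0.002]
ft_force: [0.0, -0.5, -0.3]
grip_width: 0.525
finger_force: 0.0
time: 24.25
position: [486.4, 275.0, 159.1]
tcp_rot: [0.802, 0.598, 0.004, -0.002]
ft_force: [-0.7, -0.3, -0.2]
grip_width: 0.652
finger_force: 0.0
time: 24.67
position: [486.8, 274.9, 196.4]
handle (array([499.2, 255.5]), array([73.5, 36. ]), 65.08) [ 67.3304501   79.06586697 389.99024177]
pan floor 365 (array([506.6, 339.7]), array([85.4, 84.6]), -17.44) [-1.96535964  1.265592    6.22111805]
slope deg [ 1.01624694 -1.40372265]
white 327
```

```bash
python3 -m handwheel '[[[0,0,0],[0,0,1],0.3],[[0,0,0],[0,0,1],0.3],[[0,0,0],[0,0,1],0.3],[[0,0,0],[0,0,1],0.3],[[0,0,0],[0,0,1],0.3]]'|head -1
python3 -m handwheel '[[[0,0,0],[0,0,1],0.3],[[0,0,0],[0,0,1],0.3],[[0,0,0],[0,0,1],0.3],[[0,0,0],[0,0,1],0.3],[[0,0,0],[0,0,1],0.3]]'|head -1
python3 -m handwheel '[[[0,0,0],[0,0,1],0.3],[[0,0,0],[0,0,1],0.3],[[0,0,0],[0,0,0.1],0.3],[[0,0,0],[0,0,0],0.3]]'|head -3
python3 -c "
from h import *
go([514.7,-391.3,190],-12)"
```

```text
time: 25.13
time: 25.55
time: 25.88
position: [486.4, 274.8, 195.3]
tcp_rot: [0.995, -0.104, 0.001, -0.004]
t 25.88 turn(tool,units) [-0.096 -0.016  0.018] then shift units [ 6.65 25.83  0.21]
```

```bash
python3 -m handwheel '[[[0.26,1,0],[0,0,0],0.3],[[0.26,1,0],[0,0,0],0.3],[[0.26,1,0],[0,0,0],0.3],[[0.26,1,0],[0,0,0],0.3],[[0.26,1,0],[0,0,0],0.3]]'|head -1
python3 -m handwheel '[[[0.26,1,0],[0,0,0],0.3],[[0.26,1,0],[0,0,0],0.3],[[0.26,1,0],[0,0,0],0.3],[[0.26,1,0],[0,0,0],0.3],[[0.26,1,0],[0,0,0],0.3]]'|head -1
python3 -m handwheel '[[[0.26,1,0],[0,0,0],0.3],[[0.26,1,0],[0,0,0],0.3],[[0.26,1,0],[0,0,0],0.3],[[0.26,1,0],[0,0,0],0.3],[[0.26,1,0],[0,0,0],0.3]]'|head -1
python3 -m handwheel '[[[0.26,1,0],[0,0,0],0.3],[[0.26,1,0],[0,0,0],0.3],[[0.26,1,0],[0,0,0],0.3],[[0.26,1,0],[0,0,0],0.3],[[0.26,1,0],[0,0,0],0.3]]'|head -1
python3 -m handwheel '[[[0.26,1,0],[0,0,0],0.3],[[0.26,1,0],[0,0,0],0.3],[[0.26,1,0],[0,0,0],0.3],[[0.26,1,0],[0,0,0],0.3],[[0.26,1,0],[0,0,0],0.3]]'|head -1
python3 -m handwheel '[[[0.2,0.8,0],[0,0,0],0.5],[[0,0,0],[0,0,0],0.5],[[0,0,0],[0,0,0],0.5]]'|head -3
python3 - <<'E'
from h import *
s,f,P=wrist();X,Y,Z=np.moveaxis(P,-1,0)
b=(abs(X-515)<125)&(abs(Y+391)<50)
m=b&(Z>40)&(Z<54);nl,l,st,ce=cv2.connectedComponentsWithStats(m.astype(np.uint8))
r=None
for i in range(1,nl):
    if st[i,4]>200: r=rect(P[l==i][:,:2]); print("grip",st[i,4],r,np.median(Z[l==i]))
m=b&(Z>8)&(Z<17);print("bar",m.sum(),rect(P[m][:,:2]))
go([514.7,-391.3,15],-12)
E
```

```text
time: 26.3
time: 26.72
time: 27.13
time: 27.55
time: 27.97
time: 28.22
position: [515.0, -391.7, 189.5]
tcp_rot: [0.994, -0.105, 0.001, -0.004]
grip 883 (array([ 513.5, -393.2]), array([40.4, 23.6]), -13.06) 47.4899624427494
bar 2304 (array([ 513.8, -392.8]), array([200.1,  22.2]), -13.08)
t 28.27 turn(tool,units) [-0.106 -0.006 -0.004] then shift units [-0.01  0.03  6.98]
```

```bash
python3 -m handwheel '[[[-0.04,0.06,0.9],[-0.1,0,0.21],0.5],[[0,0,1],[0,0,0],0.5],[[0,0,1],[0,0,0],0.5],[[0,0,1],[0,0,0],0.5],[[0,0,1],[0,0,0],0.5]]'|head -2
python3 -m handwheel '[[[0,0,1],[0,0,0],0.5],[[0,0,0.7],[0,0,0],0.5],[[0,0,0],[0,0,0],0.5],[[0,0,0],[0,0,0],0.5]]'
python3 -c "
from h import *
go([513.6,-393,15],-13.07)"
```

```text
time: 28.68
position: [514.5, -390.3, 66.7]
time: 29.02
position: [513.7, -390.1, 23.9]
tcp_rot: [0.994, -0.113, -0.001, -0.001]
ft_force: [0.7, 0.3, 0.3]
grip_width: 0.748
finger_force: 0.0
t 29.02 turn(tool,units) [-0.016  0.016  0.014] then shift units [0.02 0.11 0.36]
```

```bash
python3 -m handwheel '[[[0.02,0.11,0.33],[0,0,0],0],[[0,0,0],[0,0,0],-0.5],[[0,0,0],[0,0,0],-1],[[0,0,0],[0,0,0],-1],[[0,0,0],[0,0,0],-1]]' 50|head -2
python3 -m handwheel '[[[0,0,0],[0,0,0],-1],[[0,0,0],[0,0,0],-1],[[0,0,0],[0,0,0],-1],[[0,0,0],[0,0,0],-1],[[0,0,0],[0,0,0],-1]]' 50
python3 -m handwheel '[[[0,0,-0.4],[0,0,0],-1],[[0,0,-0.8],[0,0,0],-1],[[0,0,-1],[0,0,0],-1],[[0,0,-1],[0,0,0],-1],[[0,0,-1],[0,0,0],-1]]' 60
python3 - <<'E'
from h import *
s,f,P=wrist(); M=R.from_quat(s["tcp_rot"]).as_matrix(); L=(P-s["position"])@M; x,y,z=np.moveaxis(L,-1,0)
m=(abs(x)<110)&(abs(y)<20)&(z>-5)&(z<12)&(x>25); print("bar in tool",m.sum(),rect(L[m][:,:2]),"x max",np.percentile(x[m],99.5),"z",np.median(z[m]),"slope",np.degrees(np.polyfit(x[m],z[m],1)[0]))
go([603.2,118,190],-16.6)
E
```

```text
time: 29.43
position: [514.6, -395.5, 17.6]
time: 29.85
position: [514.3, -394.8, 16.9]
tcp_rot: [0.993, -0.114, 0.001, 0.0]
ft_force: [-0.2, 1.1, 2.0]
grip_width: 0.252
finger_force: 50.0
time: 30.27
position: [513.1, -394.5, 121.9]
tcp_rot: [0.993, -0.114, -0.0, -0.0]
ft_force: [-0.1, -0.3, -3.0]
grip_width: 0.246
finger_force: 60.0
bar in tool 4615 (array([61.7, -1. ]), array([73.3, 20.1]), -0.22) x max 98.17658703788923 z 5.392879134420712 slope 0.12218178704117233
t 30.32 turn(tool,units) [ 0.06  -0.098  0.696] then shift units [ -2.56 -20.75  -2.45]
```

```bash
python3 -m handwheel '[[[0,0,-0.8],[0.06,-0.1,0.7],-1],[[0,0,-0.8],[0,0,0],-1],[[-0.12,-0.9,-0.4],[0,0,0],-1],[[-0.12,-1,-0.4],[0,0,0],-1],[[-0.12,-1,0],[0,0,0],-1]]'|head -2
python3 -m handwheel '[[[-0.12,-1,0],[0,0,0],-1],[[-0.12,-1,0],[0,0,0],-1],[[-0.12,-1,0],[0,0,0],-1],[[-0.12,-1,0],[0,0,0],-1],[[-0.12,-1,0],[0,0,0],-1]]'|head -1
python3 -m handwheel '[[[-0.12,-1,0],[0,0,0],-1],[[-0.12,-1,0],[0,0,0],-1],[[-0.12,-1,0],[0,0,0],-1],[[-0.12,-1,0],[0,0,0],-1],[[-0.12,-1,0],[0,0,0],-1]]'|head -1
python3 -m handwheel '[[[-0.12,-1,0],[0,0,0],-1],[[-0.12,-1,0],[0,0,0],-1],[[-0.12,-1,0],[0,0,0],-1],[[-0.12,-1,0],[0,0,0],-1],[[-0.12,-0.9,0],[0,0,0],-1]]'|head -1
python3 -m handwheel '[[[-0.12,-0.5,0],[0,0,0],-1],[[-0.12,-0.4,0],[0,0,0],-1],[[0,0,0],[0,0,0],-1],[[0,0,0],[0,0,0],-1]]'|head -3
cat > m.py <<'E'
from h import *
s,f,P=wrist(); M=R.from_quat(s["tcp_rot"]).as_matrix(); L=(P-s["position"])@M; x,y,z=np.moveaxis(L,-1,0); X,Y,Z=np.moveaxis(P,-1,0)
m=(abs(y)<20)&(z>-5)&(z<12)&(x>25)&(x<105); print("bar",m.sum(),rect(L[m][:,:2]),"xmax",np.percentile(x[m],99.5),"z",np.median(z[m]))
m=(Z>106)&(Z<120)&(np.hypot(X-603,Y-118)<125)&(z>20)
nl,l,st,ce=cv2.connectedComponentsWithStats(m.astype(np.uint8))
for i in range(1,nl):
    if st[i,4]>30: print("cheek",st[i,4],rect(L[l==i][:,:2]),rect(P[l==i][:,:2]),np.median(Z[l==i]))
m=(Z>81)&(Z<90)&(abs(np.hypot(X-603,Y-118)-67)<9)&(z>20); q=P[m][:,:2]
if m.sum()>50:
    A=np.c_[2*q,np.ones(len(q))]; t=np.linalg.lstsq(A,(q**2).sum(1),rcond=None)[0]; print("bowl",m.sum(),t[:2],np.sqrt(t[2]+t[0]**2+t[1]**2))
w=(f["image"].min(-1)>110)&(np.hypot(X-603,Y-118)<64)&(Z>29)&(Z<80); print("white",w.sum())
go([603.2,118,190],-16.6)
E
python3 m.py
```

```text
time: 30.73
position: [527.0, -323.8, 183.7]
time: 31.15
time: 31.57
time: 31.98
time: 32.32
position: [590.1, 69.5, 183.7]
tcp_rot: [0.99, -0.144, -0.004, -0.002]
bar 4604 (array([61.7, -0.9]), array([73.3, 20.1]), -0.24) xmax 98.17823967125896 z 5.378566481126811
cheek 215 (array([ 83.4, -29.9]), array([15.2,  6.8]), 1.03) (array([678. ,  74.7]), array([15.2,  6.8]), -17.61) 112.33242939440592
cheek 219 (array([ 83.3, -66.9]), array([14.7,  7. ]), 1.08) (array([688.5, 110.3]), array([14.7,  7. ]), -17.64) 112.26649004291869
bowl 1614 [602.96485713 116.73059173] 67.26766304890096
white 2511
t 32.37 turn(tool,units) [-0.04   0.092 -0.01 ] then shift units [-0.06 -2.03 -0.25]
```

```bash
python3 -m handwheel '[[[0.05,-0.9,0],[-0.04,0.09,0],-1],[[0,-0.7,0],[0,0,0],-1],[[0,-0.3,0],[0,0,0],-1],[[0,0,0],[0,0,0],-1],[[0,0,0],[0,0,0],-1]]'|head -3
python3 -m handwheel '[[[0,0,0],[0,0,0],-1],[[0,0,0],[0,0,0],-1]]'|head -2
python3 m.py
```

```text
time: 32.78
position: [605.1, 114.0, 184.1]
tcp_rot: [0.989, -0.145, -0.0, 0.0]
time: 32.95
position: [605.1, 113.9, 184.2]
bar 4600 (array([61.7, -0.9]), array([73.3, 20.1]), -0.23) xmax 98.13219673819914 z 5.410105230587668
cheek 210 (array([ 81.2, -20.3]), array([15.3,  6.6]), 0.53) (array([688.7, 110.1]), array([15.3,  6.6]), -17.22) 112.36330725913237
cheek 202 (array([81.2, 16.4]), array([15.4,  6.8]), 1.76) (array([678.2,  74.9]), array([15.4,  6.8]), -18.45) 112.35773440263905
cheek 67 (array([-86.4, -20.7]), array([15.9,  5.3]), 1.32) (array([528.2, 158.5]), array([15.9,  5.3]), -18.02) 112.69464633575714
cheek 55 (array([-91.7,  16. ]), array([8.7, 5.6]), -1.91) (array([512.6, 124.9]), array([8.7, 5.6]), -14.79) 112.59291447320882
bowl 1641 [603.30971702 117.16112227] 67.20277831146005
white 974
t 33.0 turn(tool,units) [-0.008  0.    -0.018] then shift units [-0.12 -0.13 -0.23]
```

```bash
python3 -m handwheel '[[[-0.03,-0.04,0.4],[0,0,0],-1],[[0,0,0.6],[0,0,0],-1],[[0,0,0.6],[0,0,0],-1],[[0,0,0.3],[0,0,0],-1],[[0,0,0],[0,0,0],-1]]'|head -4
python3 -m handwheel '[[[0,0,0.2],[0,0,0],-1],[[0,0,0.2],[0,0,0],-1],[[0,0,0],[0,0,0],-1],[[0,0,0],[0,0,0],-1]]'|head -4
python3 m.py
```

```text
time: 33.42
position: [602.5, 116.0, 133.5]
tcp_rot: [0.989, -0.145, -0.003, 0.0]
ft_force: [-0.6, -0.1, -2.2]
time: 33.75
position: [605.0, 116.3, 127.0]
tcp_rot: [0.989, -0.145, 0.0, -0.001]
ft_force: [0.1, -0.8, -2.6]
bar 4611 (array([61.7, -0.9]), array([73.4, 20.1]), -0.2) xmax 98.17556847378741 z 5.39530594480974
bowl 2672 [603.24436364 117.20722781] 67.2262732691285
white 1532
t 33.8 turn(tool,units) [-0.016 -0.01  -0.006] then shift units [-0.1  -0.04 -2.51]
```

```bash
python3 -m handwheel '[[[0,0.04,0.2],[0,0,0],-1],[[0,0,0.15],[0,0,0],-1],[[0,0,0.1],[0,0,0],-1],[[0,0,0],[0,0,0],-1],[[0,0,0],[0,0,0],-1]]'|head -4
python3 -m handwheel '[[[0,0,0.05],[0,0,0],-1],[[0,0,0],[0,0,0],-1],[[0,0,0],[0,0,0],-1]]'|head -4
python3 -m handwheel '[[[0,0,0.04],[0,0,0],-1],[[0,0,0],[0,0,0],-1],[[0,0,0],[0,0,0],-1]]'|head -4
```

```text
time: 34.22
position: [604.2, 115.4, 115.0]
tcp_rot: [0.989, -0.145, -0.0, -0.0]
ft_force: [-0.2, -0.0, -2.9]
time: 34.47
position: [604.6, 115.4, 114.3]
tcp_rot: [0.989, -0.145, 0.0, -0.001]
ft_force: [1.1, 0.9, -2.9]
time: 34.72
position: [604.5, 115.4, 113.2]
tcp_rot: [0.99, -0.145, 0.0, -0.001]
ft_force: [-0.7, 0.8, -3.3]
```

```bash
python3 -m handwheel '[[[0,0,0.04],[0,0,0],-1],[[0,0,0],[0,0,0],-1],[[0,0,0],[0,0,0],-1]]'|head -4
python3 -m handwheel '[[[0,0,0.03],[0,0,0],-1],[[0,0,0],[0,0,0],-1],[[0,0,0],[0,0,0],-1]]'|head -4
```

```text
time: 34.97
position: [604.5, 115.4, 112.1]
tcp_rot: [0.989, -0.145, 0.0, -0.0]
ft_force: [-1.2, -0.5, -3.1]
time: 35.22
position: [604.7, 115.4, 111.9]
tcp_rot: [0.989, -0.145, 0.0, -0.001]
ft_force: [-1.1, 1.0, 0.2]
```

Contact at the expected height, so I'll release, retreat and check.

```bash
python3 -m handwheel '[[[0,0,0],[0,0,0],-0.2],[[0,0,0],[0,0,0],0],[[0,0,0],[0,0,0],0.2],[[0,0,0],[0,0,0],0.2],[[0,0,0],[0,0,0],0.2]]' 40|tail -3
python3 -m handwheel '[[[0,0,-0.3],[0,0,0],0.2],[[0,0,-0.6],[0,0,0],0.2],[[0,0,-1],[0,0,0],0.2],[[0,0,-1],[0,0,0],0.2],[[0,0,-1],[0,0,0],0.2]]'|head -2
python3 -m handwheel '[[[0,0,0],[0,0,0],0.2],[[0,0,0],[0,0,0],0.2]]'
python3 - <<'E'
from h import *
s,f,P=wrist();X,Y,Z=np.moveaxis(P,-1,0)
c=np.array([603.3,117.2]);t=np.radians(-16.7);u=np.array([np.cos(t),np.sin(t)]);v=np.array([-u[1],u[0]])
a=(P[...,:2]-c)@u;b=(P[...,:2]-c)@v
m=(abs(a)<115)&(abs(b)<13)&(Z>101)&(Z<112); q=P[m]; print("bar px",m.sum(),"local x",np.percentile(a[m],[.3,99.7]),"local y",np.percentile(b[m],[.5,50,99.5]),"z",np.median(q[:,2]),"slopes",np.degrees(np.polyfit(a[m],Z[m],1)[0]),np.degrees(np.polyfit(b[m],Z[m],1)[0]),rect(q[:,:2]))
m=(abs(a)<24)&(abs(b)<16)&(Z>135)&(Z<150);print("block",a[m].mean(),b[m].mean(),np.median(Z[m]))
for sg in(1,-1):
  for k in(1,-1):
    m=(abs(a-sg*84)<12)&(abs(b-k*18.5)<6)&(Z>108)&(Z<120); print("cheek",sg,k,m.sum(),a[m].mean().round(1),b[m].mean().round(1))
from plant import manip
g=manip.grab_frame("top");h0=dict(np.load("top0.npz"));D=np.abs(g["image"].astype(int)-h0["image"]).sum(-1)>120
P0=cloud(h0);I=g["image"].astype(int);Q=cloud(g)
w=(I.min(-1)>150)&(abs(Q[...,0]-602)<60)&(abs(Q[...,1]+157)<125)&(Q[...,2]>15)&(Q[...,2]<38);print("stones left in tray px",w.sum())
nl,l,st,ce=cv2.connectedComponentsWithStats(D.astype(np.uint8))
for i in range(1,nl):
    if st[i,4]>25: print("changed",st[i,4],np.nanmedian(P0[l==i],0).round(),ce[i].round())
E
```

```text
ft_force: [-0.3, -0.4, -0.3]
grip_width: 0.566
finger_force: 0.0
time: 36.05
position: [604.3, 115.3, 210.4]
time: 36.22
position: [606.0, 115.4, 211.6]
tcp_rot: [0.989, -0.145, 0.003, -0.001]
ft_force: [-1.1, -0.1, -0.6]
grip_width: 0.602
finger_force: 0.0
bar px 3433 local x [-98.9808289  100.49758258] local y [-10.65623855  -0.54014152   9.36538599] z 106.56600254758501 slopes -0.05981864738845442 -0.14781591170382488 (array([603.4, 116.3]), array([200.6,  22.3]), -17.03)
block 2.1779491096760815 -0.6314108485744767 142.48960093469512
cheek 1 1 174 83.7 17.9
cheek 1 -1 174 83.7 -18.9
cheek -1 1 117 -83.4 18.8
cheek -1 -1 126 -83.6 -18.0
stones left in tray px 0
changed 734 [1479.   98. -359.] [248.  10.]
changed 36 [941. 187.  -2.] [217.  80.]
changed 26 [937.  27.  -0.] [261.  82.]
changed 14178 [342. 196.  -0.] [200. 244.]
changed 253 [877.  58.  -1.] [252.  97.]
changed 3145 [764. 477.   2.] [133. 128.]
changed 309 [706.  53.  -1.] [251. 144.]
changed 64 [615. -89.  26.] [293. 168.]
changed 62 [ 611. -132.   26.] [306. 170.]
changed 68 [578. -60.  25.] [284. 179.]
changed 271 [ 509. -386.   15.] [383. 203.]
changed 64 [ 573. -139.   25.] [308. 181.]
changed 197 [483.  57.  -1.] [248. 205.]
changed 67 [ 565. -100.   25.] [296. 183.]
changed 54 [514. 142.  56.] [221. 194.]
changed 46 [495. 593.   0.] [ 88. 198.]
changed 137 [465. 491.  -0.] [117. 209.]
changed 88 [465. -58.  -1.] [281. 214.]
changed 198 [311. -80.  -1.] [288. 261.]
changed 7442 [ 98. 363. 633.] [ 69. 340.]
changed 43 [194. 521. 581.] [  2. 288.]
changed 78 [188. 223.  83.] [188. 297.]
changed 84 [ 79. -26. 285.] [272. 345.]
changed 797 [21. 72. 13.] [237. 360.]
changed 59 [ 58. -36. 333.] [278. 357.]
changed 55 [ -43. -106.   -1.] [294. 376.]
changed 53 [-62. 115.  -1.] [222. 381.]
```

```bash
python3 -c "
from plant import manip
print(manip.sign_off())"
```

```text
the job is handed in; nothing more can be done
None
```

The job is handed in at about 36 s: all five stones are in the bowl and none are left in the trough, the scoop is flat and upright on the bench, and the clamp bar sits level in both forks, centred to about 1 mm.

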